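Fetch a carton from a tilt-out bin

TASK

Tilt forward the storage bin that holds the tall carton until it rests open on its stop, take the carton out and stand it on end in the free part of the steel tray, then swing the empty bin fully shut; ease the bin over, do not fling it open or slam it. Leave the other two bins shut and the tin standing in the tray.

Things in the scene. Friction and masses are not known exactly. Their poses are not given: they have to be found in the camera images.
- carton: tall closed carton to be fetched, cream with a blue band, 90 mm along its own y axis, 51 mm along x, 45 mm along z, 0.09 to 0.23 kg; origin: middle of one 51 x 90 mm face, z pointing through the box. At the start it stands on end in bin_a, 51 mm side across the bin, 5 to 20 mm behind the front wall. When the bin tilts it slides and leans on the front wall
- carton_mid (a point): the middle of the tall carton (frame parallel to the carton's own)
- bin_a (a joint): tilt (rad) of the bin with the tall carton: 0 shut, 0.65 forward on its stop. No catch, light friction and damping. Bin and load (0.65 to 1.2 kg) fall shut by their weight when tilted only a little, and forward to the stop past the tipping point (0.3 to 0.45 rad, by the load), at under 2 rad/s; on the stop it stays, full or empty. 0.5 to 3 N at the lip moves it
- bin_a_lip (a point): middle of the top edge of that bin's front wall; moves with the bin. The bin is an open-topped trough, 122 mm wide outside, 116 inside, 110 deep; clear front wall 4 mm thick, 128 mm high, with a 5 mm rolled lip along the outer top edge; inside floor 124 mm below the lip, inside front face 2 mm behind this point; side walls 70 mm high, to the lip only in the front 20 mm
- bin_a_pivot (a point): pivot of that bin, 40 mm above the worktop, mid-width; fixed. Its frame does not tilt: x to the back of the rack, y along the pivot, z up. At tilt q the lip point is at x = -0.028 cos q - 0.120 sin q, z = 0.120 cos q - 0.028 sin q (m) in this frame
- rack: grey rack of three like tilt-out bins side by side, 135 mm apart, in any order; fixed. 416 mm wide (its y), 156 deep, x to its back: bin fronts face -x. Its top shelf, upper face 180 mm high (20 above the lips), begins 38 mm behind their insides: fingertips fit down this slot to hook behind a front wall. Jar and dishes on the shelf's back, up to 255 mm. Origin under its middle
- tray: low open steel tray, loose, 150 mm (its x) by 240 mm (its y), 18 mm high, walls and floor 3 mm, 0.7 kg; origin under its centre, z up. The tin stands in its +y half; the -y half is free
- tin: plain lidded metal tin in the tray, 71 mm across, 68 mm high, origin at the centre of its underside
- bin_b (a joint): tilt (rad) of the like bin that holds a label roll, 60 mm across, 50 mm high; 0 is shut, to stay shut
- bin_b_lip (a point): middle of the top edge of that bin's front wall
- bin_c (a joint): tilt (rad) of the like bin that holds a small carton, 51 x 62 mm, 36 mm high; 0 is shut, to stay shut
- bin_c_lip (a point): middle of the top edge of that bin's front wall

How it is judged:
By the outcome, as a careful person would: the job done as asked, in the order asked, and still so for the second after the job is handed in, with the robot touching nothing.
It also fails if it takes over 61 s, if anything falls off the work surface, if the arm or the gripper's body presses on something with over 40 N, if the wrist force passes 120 N, or if a joint passes its speed limit or range.

ROBOT

A 6-joint arm with a two-finger parallel gripper is mounted at the origin on a cart in front of the work surface, level with it; the furniture and walls round the work are solid. World frame = base frame: x ahead of the robot, y to its left, z up, the work surface at z = 0. Lengths are in mm, angles in rad, forces in N, time in s.
With the tool pointing down it reaches from about 350 to 975 mm from the base axis. Payload 7.1 kg.
Tool frame: the origin (TCP) lies on the mounting face of the last link; the fingertips stand 182 mm ahead of it and the grasp point (between the pads) lies 163 mm ahead of it (ctrl.tcp_to_tips is the distance from the TCP to the fingertips, in mm); z points along the fingers, y is the direction in which the jaws open and shut (so a half turn about z gives the same grasp; the last joint's range is limited). The gripper opens to 88 mm and grips with 3 to 60 N. Pads are 20 mm wide; open, the fingers measure 115 mm over their backs; the gripper's body (75 mm by 178 mm) begins 61 mm behind the grasp point.
Start: joints at [1.111, 0.423, 1.63, -0, 1.089, -0.019], TCP at [266.633, 565.255, 404.675] pointing down, gripper open.
Joint ranges: [-3, 3], [-0.9, 2.11], [0.09, 2.58], [-1.31, 4.45], [0.11, 2.69], [-2.54, 2.54]. Speed limits (rad/s): [2.39, 2.39, 3.01, 3.14, 3.14, 3.14].

INTERFACE

Orientations are given as a rotation vector (axis times angle).
In Python, from workcell import ctrl gives the robot as it stands. The module is installed in compiled form; this text tells all that it offers.
- The arm moves only by the tool send_rows, never from a script. Its argument "commands" is a list of rows, each an object with "translation": the shift along the world's x, y, z normalised to -1 to 1, where 1 is 0.1 m, a list of three; "twist": the turn, a rotation vector about the world's x, y, z normalised to -1 to 1, where 1 is 0.5 rad, a list of three. A call has exactly 10 rows; each row is the pose to reach, as a shift and turn from the pose commanded when the call began; what a row does not reach only later rows make up. A row lasts 1/10 s, in which the tool goes at most 50 mm and 8.59 degrees, less where a joint would pass 70% of its speed; a pose out of reach is approached as far as the arm can. A call with a number of a shift or a turn outside -1 to 1 is refused whole. A call with a gripper value outside its range is refused whole. "grip" is the closure, from -1 (fully open) to 1 (shut), set as the call begins (left out, the last holds). The fingers move at their own pace and stop on an object; the grip force is fixed at half the most. Time passes only in rows, so rows that repeat a pose let the fingers close, or fill a call up. It gives the time, the measured TCP pose, the force and the opening at its end, in the units of the state.
- ctrl.get_obs(): the state, without advancing time (a new reading comes with each control period).
- ctrl.get_image(name): name is "scene" or "top" or "wrist"; returns a dict with "img" (400x640x3 uint8, red, green, blue), "intrinsics" (3x3 intrinsics, pixels), "cam_to_world" (4x4, takes a point from camera to world coordinates). Camera axes: x right, y down, z forward; pixel columns grow to the right and rows downward; lengths in mm; the calibration is good to about 2 mm. A picture is of the moment at which its call begins. There is no depth.
- ctrl.close_job(): hands the job in, once; it reports no verdict.
The state is a dict: "t": time; "qpos": joint angles; "qvel": joint speeds; "joint_torque": joint torques, N m; "ee_pos": TCP position; "orientation": TCP orientation; "ft_force": force on the tool from outside, world axes, zero at the start; "moment": the same for the moment, N m; "width": finger opening in mm.
Only numpy, scipy, OpenCV 4.12 (cv2) and the standard library are available. Lean on these libraries where they do the work, as an engineer would, in place of code of your own. Each camera call takes 0.05 s, during which the arm holds its last target. There are 200 camera calls.

## Working session

There is one attempt and no reset: what is moved stays moved. The work goes in short steps, Python scripts to look and compute and a tool call to move; the robot and the scene stay as the last step left them, time stands still between calls to the robot, and variables do not carry over. Pictures are saved under pics/ and viewed, about 8 in all and at most 12, crops included, and the job is handed in when it is done.

Besides the shell and the picture viewer there is one more tool, called after ">>>" as a command line: name --argument value ..., lists and objects as JSON in quotes. send_rows: Moves the arm, as the interface text tells. Its arguments: {"type":"object","properties":{"commands":{"type":"array","items":{"type":"object","properties":{"translation":{"type":"array","items":{"type":"number"}},"twist":{"type":"array","items":{"type":"number"}}}}},"grip":{"type":"number"}},"required":["commands"]}

```bash
mkdir -p pics
cat > h.py <<'E'
import numpy as np, cv2
from workcell import ctrl
def shot(n,f):
    d=ctrl.get_image(n); cv2.imwrite(f'pics/{f}.png',d['img'][:,:,::-1]); np.savez(f'pics/{f}.npz',K=d['intrinsics'],T=d['cam_to_world']); return d
def ray(f,u,v):
    d=np.load(f'pics/{f}.npz');T=d['T'];r=T[:3,:3]@np.linalg.inv(d['K'])@[u,v,1];return T[:3,3],r
def onz(f,u,v,z):
    o,r=ray(f,u,v);return np.round(o+r*(z-o[2])/r[2],1)
def proj(f,p):
    d=np.load(f'pics/{f}.npz');c=np.linalg.inv(d['T'])@np.append(p,1);q=d['K']@c[:3];return np.round(q[:2]/q[2],1)
E
python3 - <<'E'
from h import *
o=ctrl.get_obs();print(o)
a=shot('scene','s0');b=shot('top','t0')
for f in('s0','t0'):
    d=np.load(f'pics/{f}.npz');print(d['K'],d['T'].round(3))
E
```

```text
{'t': 0.0, 'qpos': array([ 1.11101277e+00,  4.23804993e-01,  1.63066897e+00,  1.93031210e-05,
        1.08858220e+00, -1.89812540e-02]), 'qvel': array([ 0.00095617,  0.00083912, -0.0006861 ,  0.00082353,  0.00156641,
       -0.00037884]), 'joint_torque': array([-1.04837833e-03, -5.44618750e+01, -2.73665911e+01,  6.42639748e-02,
        2.28915538e-02, -9.56935173e-05]), 'ee_pos': array([266.50929121, 565.02930556, 403.93213669]), 'orientation': array([-6.86752482e-01, -3.06523832e+00,  2.22669952e-03]), 'ft_force': array([-0.24180368, -0.07167435,  0.07703933]), 'moment': array([0.00278966, 0.01238746, 0.00738025]), 'width': 87.59609930872827}
[[416.0295947    0.         322.18398737]
 [  0.         416.0295947  201.97851685]
 [  0.           0.           1.        ]] [[ 6.01000e-01 -4.42000e-01  6.66000e-01 -1.88791e+02]
 [-7.99000e-01 -3.08000e-01  5.17000e-01 -5.99687e+02]
 [-2.30000e-02 -8.43000e-01 -5.38000e-01  6.95678e+02]
 [ 0.00000e+00  0.00000e+00  0.00000e+00  1.00000e+00]]
[[506.91960643   0.         322.68485698]
 [  0.         506.91960643 197.47264046]
 [  0.           0.           1.        ]] [[-1.800000e-02 -9.820000e-01  1.890000e-01  2.687710e+02]
 [-1.000000e+00  2.100000e-02  1.100000e-02 -4.789900e+01]
 [-1.500000e-02 -1.890000e-01 -9.820000e-01  1.497207e+03]
 [ 0.000000e+00  0.000000e+00  0.000000e+00  1.000000e+00]]
```

View pics/s0.png

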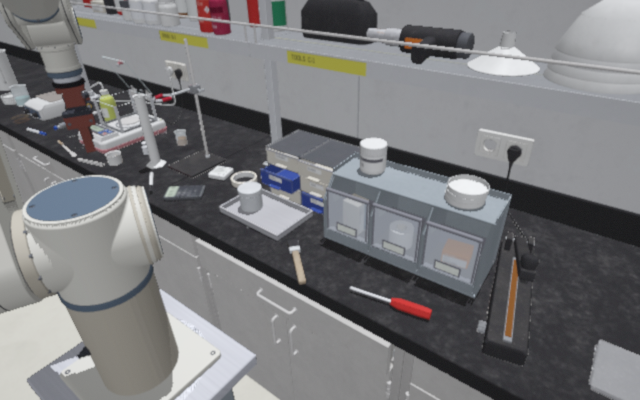

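View pics/t0.png

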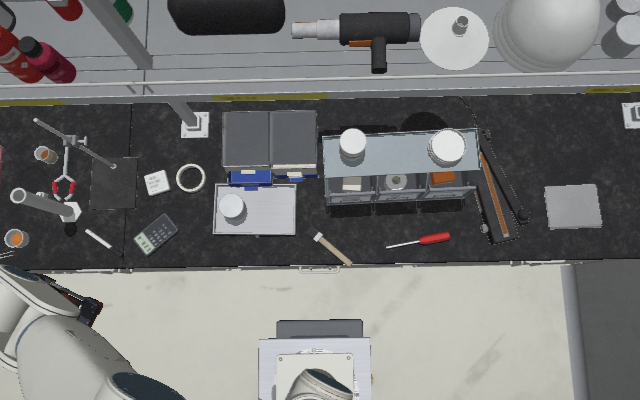

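The left (+y) bin seems to hold the pale carton, the middle the roll and the right an orange box. The tray is at top pixels (213–297, 183–236) with the tin at (231,206). I'll zoom in to measure corners.

Run:
```python
import cv2,numpy as np
a=cv2.imread('pics/t0.png')[120:245,205:485];b=cv2.imread('pics/s0.png')[130:300,210:520]
a=cv2.resize(a,(784,350),interpolation=3);b=cv2.resize(b,(456,250),interpolation=3)
o=np.zeros((600,784,3),np.uint8);o[:350]=a;o[350:,:456]=b
cv2.imwrite('pics/c0.png',o)
```

```text
(no output)
```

View pics/c0.png

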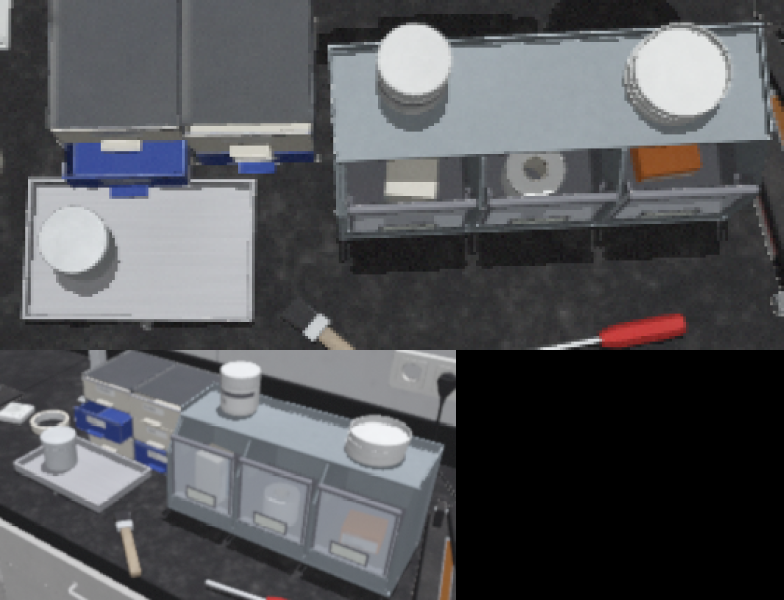

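Run:
```python
from h import *
f=lambda x,y,z:onz('t0',205+x/2.8,120+y/2.8,z)
for n,l,z in(('shelf',[(330,45),(766,24),(334,160),(752,142)],180),('lips',[(348,208),(477,203),(484,202),(615,196),(622,195),(755,187)],160),('tray',[(28,180),(255,180),(254,321),(22,320)],18),('carton top',[(388,158),(438,158),(437,183),(386,183),(437,196),(385,196)],126),('tin',[(75,240)],68)):
    print(n);[print(p,f(*p,z)) for p in l]
```

```text
shelf
(330, 45) [691.9 -36.3 180. ]
(766, 24) [ 703.4 -457.7  180. ]
(334, 160) [577.7 -38.  180. ]
(752, 142) [ 586.6 -435.6  180. ]
lips
(348, 208) [534.7 -50.4 160. ]
(477, 203) [ 537.  -174.3  160. ]
(484, 202) [ 537.9 -181.   160. ]
(615, 196) [ 541.1 -306.7  160. ]
(622, 195) [ 541.9 -313.4  160. ]
(755, 187) [ 547. -441.  160.]
tray
(28, 180) [600.8 291.1  18. ]
(255, 180) [595.6  48.   18. ]
(254, 321) [444.4  50.3  18. ]
(22, 320) [450.3 294.1  18. ]
carton top
(388, 158) [591.2 -91.1 126. ]
(438, 158) [ 590.1 -140.6  126. ]
(437, 183) [ 564.8 -138.8  126. ]
(386, 183) [565.9 -88.5 126. ]
(437, 196) [ 551.7 -138.4  126. ]
(385, 196) [552.8 -87.2 126. ]
tin
(75, 240) [525.5 229.9  68. ]
```

```bash
cat >> h.py <<'E'
from scipy.spatial.transform import Rotation as R
def pose(tip,th,yaw,L=182):
    "TCP pos+rot: tip point L ahead; tool tilted th outward (+x); yaw= angle of tool x axis when th=0"
    r=R.from_euler('y',-th)*R.from_euler('z',yaw)*R.from_euler('x',np.pi)
    return np.array(tip,float)-L*r.as_matrix()[:,2], r
def delta(tip,th,yaw,L=182,o=None,frm=None):
    o=ctrl.get_obs(); p,r=(o['ee_pos'],R.from_rotvec(o['orientation'])) if frm is None else frm
    P,Q=pose(tip,th,yaw,L); return np.round((P-p)/100,3),np.round((Q*r.inv()).as_rotvec()/.5,3)
E
python3 - <<'E'
from h import *
f=lambda x,y,z:onz('t0',205+x/2.8,120+y/2.8,z)
for z in (235,255): print('jar',f(414,60,z),f(414,97,z),f(451,60,z))
print(pose((540,-112,200),.35,1.6)[0],delta((540,-112,200),.35,1.6))
print(pose((540,-112,200),0,1.6)[0],delta((540,-112,200),0,1.6))
E
```

```text
jar [ 658.  -114.1  235. ] [ 622.6 -113.1  235. ] [ 657.2 -148.3  235. ]
jar [ 651.8 -113.1  255. ] [ 617.  -112.1  255. ] [ 651.1 -146.7  255. ]
[ 477.59259904 -112.          370.96583374] (array([ 2.111, -6.771, -0.33 ]), array([ 0.387, -0.63 , -2.178]))
[ 540. -112.  382.] (array([ 2.735, -6.771, -0.22 ]), array([ 2.000e-03, -2.000e-03, -2.202e+00]))
```

>>> send_rows --commands '[{"translation": [0.05,-0.1,0],"twist": [0,0,-0.05]},{"translation": [0.1,-0.2,0],"twist": [0,0,-0.1]},{"translation": [0.2,-0.3,0],"twist": [0,0,-0.15]},{"translation": [0.3,-0.4,0],"twist": [0,0,-0.2]},{"translation": [0.4,-0.5,0],"twist": [0,0,-0.25]},{"translation": [0.5,-0.6,0],"twist": [0,0,-0.3]},{"translation": [0.6,-0.7,0],"twist": [0,0,-0.35]},{"translation": [0.7,-0.8,0],"twist": [0,0,-0.4]},{"translation": [0.8,-0.9,0],"twist": [0,0,-0.45]},{"translation": [0.9,-1,0],"twist": [0,0,-0.5]}]' --grip 0.2

```text
t: 1.1
ee_pos: [357.5, 464.4, 404.7]
orientation: [-1.067, -2.955, -0.0]
ft_force: [-0.8, 0.1, -0.7]
width: 34.9
```

>>> send_rows --commands '[{"translation": [0.1,-0.1,0],"twist": [0,0,-0.05]},{"translation": [0.2,-0.2,0],"twist": [0,0,-0.1]},{"translation": [0.3,-0.3,0],"twist": [0,0,-0.15]},{"translation": [0.4,-0.4,0],"twist": [0,0,-0.2]},{"translation": [0.5,-0.5,0],"twist": [0,0,-0.25]},{"translation": [0.6,-0.6,0],"twist": [0,0,-0.3]},{"translation": [0.7,-0.7,0],"twist": [0,0,-0.35]},{"translation": [0.7,-0.8,0],"twist": [0,0,-0.4]},{"translation": [0.7,-0.9,0],"twist": [0,0,-0.45]},{"translation": [0.7,-1,0],"twist": [0,0,-0.5]}]'

```text
t: 2.1
ee_pos: [426.3, 364.4, 404.6]
orientation: [-1.427, -2.799, 0.0]
ft_force: [0.3, -0.2, 0.8]
width: 34.7
```

>>> send_rows --commands '[{"translation": [0,-0.1,0],"twist": [0,0,-0.05]},{"translation": [0,-0.2,0],"twist": [0,0,-0.1]},{"translation": [0,-0.3,0],"twist": [0,0,-0.15]},{"translation": [0,-0.4,0],"twist": [0,0,-0.2]},{"translation": [0,-0.5,0],"twist": [0,0,-0.25]},{"translation": [0,-0.6,0],"twist": [0,0,-0.3]},{"translation": [0,-0.7,0],"twist": [0,0,-0.35]},{"translation": [0,-0.8,0],"twist": [0,0,-0.4]},{"translation": [0,-0.9,0],"twist": [0,0,-0.45]},{"translation": [0,-1,0],"twist": [0,0,-0.5]}]'

```text
t: 3.1
ee_pos: [426.6, 264.4, 404.7]
orientation: [1.765, 2.599, 0.0]
ft_force: [0.6, 0.2, -0.2]
width: 35.1
```

>>> send_rows --commands '[{"translation": [0,-0.1,0],"twist": [0,0,-0.05]},{"translation": [0,-0.2,0],"twist": [0,0,-0.1]},{"translation": [0,-0.3,0],"twist": [0,0,-0.15]},{"translation": [0,-0.4,0],"twist": [0,0,-0.2]},{"translation": [0,-0.5,0],"twist": [0,0,-0.25]},{"translation": [0,-0.6,0],"twist": [0,0,-0.3]},{"translation": [0,-0.7,0],"twist": [0,0,-0.35]},{"translation": [0,-0.8,0],"twist": [0,0,-0.4]},{"translation": [0,-0.9,0],"twist": [0,0,-0.45]},{"translation": [0,-1,0],"twist": [0,0,-0.5]}]'

```text
t: 4.1
ee_pos: [426.6, 164.4, 404.7]
orientation: [2.075, 2.359, 0.0]
ft_force: [-1.0, 0.2, -0.3]
width: 35.2
```

>>> send_rows --commands '[{"translation": [0,-0.1,0],"twist": [0,0,-0.02]},{"translation": [0,-0.2,0],"twist": [0,0,-0.04]},{"translation": [0,-0.3,0],"twist": [0,0,-0.06]},{"translation": [0,-0.4,0],"twist": [0,0,-0.08]},{"translation": [0,-0.5,0],"twist": [0,0,-0.1]},{"translation": [0,-0.6,0],"twist": [0,0,-0.12]},{"translation": [0,-0.7,0],"twist": [0,0,-0.14]},{"translation": [0,-0.8,0],"twist": [0,0,-0.16]},{"translation": [0,-0.9,0],"twist": [0,0,-0.18]},{"translation": [0,-1,0],"twist": [0,0,-0.2]}]'

```text
t: 5.1
ee_pos: [426.6, 64.4, 404.7]
orientation: [2.189, 2.254, 0.0]
ft_force: [-0.3, 0.3, 0.6]
width: 35.0
```

Run:
```python
from h import *
o=ctrl.get_obs();print(o['t'],o['ee_pos'],o['width'],o['qpos'].round(2),o['ft_force'].round(1))
P=pose((542,-112,205),.4,1.6);print(P[0],delta((542,-112,205),.4,1.6))
```

```text
5.1 [426.60606     64.4218258  404.67952612] 35.00457357972706 [ 0.12  0.13  2.04 -0.    0.97  0.09] [-0.3  0.3  0.6]
[ 471.1258617  -112.          372.63310091] (array([ 0.445, -1.764, -0.32 ]), array([-0. , -0.8,  0. ]))
```

>>> send_rows --commands '[{"translation": [0,-0.1,0],"twist": [0,-0.05,0]},{"translation": [0,-0.2,0],"twist": [0,-0.1,0]},{"translation": [0,-0.3,0],"twist": [0,-0.15,0]},{"translation": [0,-0.4,0],"twist": [0,-0.2,0]},{"translation": [0,-0.5,0],"twist": [0,-0.25,0]},{"translation": [0,-0.6,0],"twist": [0,-0.3,0]},{"translation": [0,-0.7,0],"twist": [0,-0.35,0]},{"translation": [0,-0.8,0],"twist": [0,-0.4,0]},{"translation": [0,-0.9,0],"twist": [0,-0.45,0]},{"translation": [0,-1,0],"twist": [0,-0.5,0]}]'

```text
t: 6.1
ee_pos: [426.6, -35.6, 404.7]
orientation: [2.054, 2.116, 0.26]
ft_force: [0.5, -0.4, 0.1]
width: 35.1
```

>>> send_rows --commands '[{"translation": [0.05,-0.1,-0.04],"twist": [0,-0.05,0]},{"translation": [0.1,-0.2,-0.08],"twist": [0,-0.1,0]},{"translation": [0.15,-0.3,-0.12],"twist": [0,-0.15,0]},{"translation": [0.2,-0.4,-0.16],"twist": [0,-0.2,0]},{"translation": [0.25,-0.5,-0.2],"twist": [0,-0.25,0]},{"translation": [0.3,-0.6,-0.24],"twist": [0,-0.3,0]},{"translation": [0.35,-0.7,-0.28],"twist": [0,-0.3,0]},{"translation": [0.4,-0.764,-0.32],"twist": [0,-0.3,0]},{"translation": [0.445,-0.764,-0.32],"twist": [0,-0.3,0]},{"translation": [0.445,-0.764,-0.32],"twist": [0,-0.3,0]}]'

```text
t: 7.1
ee_pos: [471.6, -111.4, 372.7]
orientation: [1.969, 2.028, 0.399]
ft_force: [0.6, -0.4, -0.3]
width: 35.2
```

Run:
```python
from h import *
o=ctrl.get_obs();print(o['t'],o['ee_pos'],o['width'],o['qpos'].round(2))
print(delta((542,-112,135),.4,1.6))
w=shot('wrist','w1');s=shot('scene','s1')
c=np.vstack([cv2.resize(w['img'],(480,300)),cv2.resize(s['img'][130:300,260:532],(480,300),interpolation=3)])
cv2.imwrite('pics/c1.png',c[:,:,::-1])
# where the lip and shelf edge should be seen
for p in[(540,-112,160),(540,-60,160),(580,-112,180),(580,-60,180)]:print(p,proj('w1',p)*.75)
```

```text
7.1 [ 471.60953213 -111.35059872  372.69905397] 35.2178019903715 [-0.29  0.21  2.07  0.23  0.49 -0.5 ]
(array([-0.005, -0.006, -0.701]), array([ 0.001,  0.001, -0.001]))
(540, -112, 160) [216.75  170.925]
(540, -60, 160) [216.975 114.15 ]
(580, -112, 180) [265.8   173.475]
(580, -60, 180) [269.775 116.25 ]
```

View pics/c1.png

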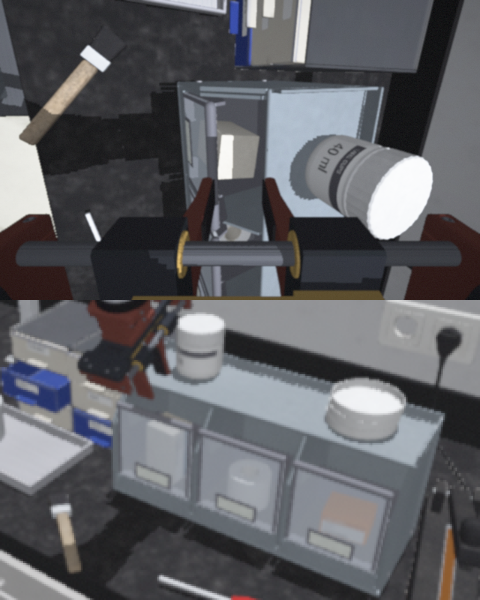

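Wrist view shows the lip near u≈212 (predicted 217) and the shelf edge near u≈268 (as predicted). The fingertips at u 203 and 270 straddle the front wall. The scene half shows the hand above the left bin, clear of the jar.

>>> send_rows --commands '[{"translation": [-0.005,0,-0.08]},{"translation": [-0.005,0,-0.16]},{"translation": [-0.005,0,-0.24]},{"translation": [-0.005,0,-0.32]},{"translation": [-0.005,0,-0.4]},{"translation": [-0.005,0,-0.48]},{"translation": [-0.005,0,-0.56]},{"translation": [-0.005,0,-0.63]},{"translation": [-0.005,0,-0.7]},{"translation": [-0.005,0,-0.7]}]'

```text
validation failed for argument at $.co...
```

Run:
```python
from h import *
px,pz=568,40
def lip(q):return np.array([px-28*np.cos(q)-120*np.sin(q),pz+120*np.cos(q)-28*np.sin(q)])
l0=lip(0)
for q in(.1,.2,.3,.4,.5,.6,.65):print(q,(lip(q)-l0).round(1))
```

```text
0.1 [-11.8  -3.4]
0.2 [-23.3  -8. ]
0.3 [-34.2 -13.6]
0.4 [-44.5 -20.4]
0.5 [-54.1 -28.1]
0.6 [-62.9 -36.8]
0.65 [-66.9 -41.4]
```

Twist must be given in each row.

>>> send_rows --commands '[{"translation": [-0.005,0,-0.08],"twist": [0,0,0]},{"translation": [-0.005,0,-0.16],"twist": [0,0,0]},{"translation": [-0.005,0,-0.24],"twist": [0,0,0]},{"translation": [-0.005,0,-0.32],"twist": [0,0,0]},{"translation": [-0.005,0,-0.4],"twist": [0,0,0]},{"translation": [-0.005,0,-0.48],"twist": [0,0,0]},{"translation": [-0.005,0,-0.56],"twist": [0,0,0]},{"translation": [-0.005,0,-0.63],"twist": [0,0,0]},{"translation": [-0.005,0,-0.7],"twist": [0,0,0]},{"translation": [-0.005,0,-0.7],"twist": [0,0,0]}]'

```text
t: 8.2
ee_pos: [470.3, -111.1, 301.7]
orientation: [1.97, 2.03, 0.398]
ft_force: [0.1, 0.5, -0.5]
width: 35.5
```

>>> send_rows --commands '[{"translation": [-0.02,0,0],"twist": [0,0,0]},{"translation": [-0.04,0,0],"twist": [0,0,0]},{"translation": [-0.07,0,-0.01],"twist": [0,0,0]},{"translation": [-0.1,0,-0.02],"twist": [0,0,0]},{"translation": [-0.13,0,-0.03],"twist": [0,0,0]},{"translation": [-0.16,0,-0.04],"twist": [0,0,0]},{"translation": [-0.19,0,-0.05],"twist": [0,0,0]},{"translation": [-0.22,0,-0.06],"twist": [0,0,0]},{"translation": [-0.25,0,-0.07],"twist": [0,0,0]},{"translation": [-0.27,0,-0.08],"twist": [0,0,0]}]' --grip 0.4

```text
t: 9.2
ee_pos: [443.2, -111.1, 294.5]
orientation: [1.969, 2.029, 0.399]
ft_force: [0.1, 0.2, 0.6]
width: 26.3
```

Run:
```python
from h import *
w=shot('wrist','w2');s=shot('scene','s2')
c=np.vstack([cv2.resize(w['img'],(480,300)),cv2.resize(s['img'][130:300,260:532],(480,300),interpolation=3)])
cv2.imwrite('pics/c2.png',c[:,:,::-1])
```

```text
(no output)
```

View pics/c2.png

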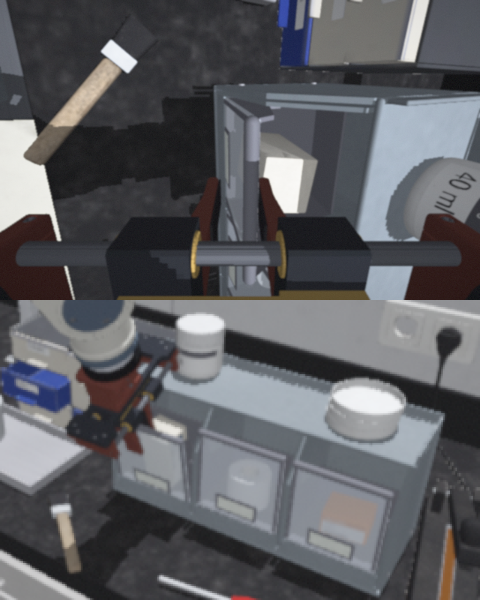

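The front wall (rim at u≈250) is between the fingers (u 205 and 268) and the bin is tilting, so I'll continue slowly.

>>> send_rows --commands '[{"translation": [-0.02,0,-0.01],"twist": [0,0,0]},{"translation": [-0.04,0,-0.02],"twist": [0,0,0]},{"translation": [-0.06,0,-0.03],"twist": [0,0,0]},{"translation": [-0.08,0,-0.04],"twist": [0,0,0]},{"translation": [-0.1,0,-0.055],"twist": [0,0,0]},{"translation": [-0.12,0,-0.07],"twist": [0,0,0]},{"translation": [-0.14,0,-0.08],"twist": [0,0,0]},{"translation": [-0.16,0,-0.095],"twist": [0,0,0]},{"translation": [-0.18,0,-0.11],"twist": [0,0,0]},{"translation": [-0.2,0,-0.12],"twist": [0,0,0]}]'

```text
t: 10.3
ee_pos: [423.4, -111.1, 282.5]
orientation: [1.969, 2.029, 0.399]
ft_force: [-0.2, 0.4, 0.1]
width: 26.3
```

>>> send_rows --commands '[{"translation": [-0.02,0,-0.015],"twist": [0,0,0]},{"translation": [-0.04,0,-0.03],"twist": [0,0,0]},{"translation": [-0.06,0,-0.05],"twist": [0,0,0]},{"translation": [-0.08,0,-0.065],"twist": [0,0,0]},{"translation": [-0.1,0,-0.08],"twist": [0,0,0]},{"translation": [-0.12,0,-0.1],"twist": [0,0,0]},{"translation": [-0.14,0,-0.12],"twist": [0,0,0]},{"translation": [-0.16,0,-0.14],"twist": [0,0,0]},{"translation": [-0.18,0,-0.16],"twist": [0,0,0]},{"translation": [-0.2,0,-0.18],"twist": [0,0,0]}]'

```text
t: 11.3
ee_pos: [403.9, -111.3, 264.8]
orientation: [1.968, 2.028, 0.4]
ft_force: [3.8, 3.3, 11.7]
width: 26.2
```

Run:
```python
from h import *
w=shot('wrist','w3');s=shot('scene','s3')
c=np.vstack([cv2.resize(w['img'],(480,300)),cv2.resize(s['img'][130:300,260:532],(480,300),interpolation=3)])
cv2.imwrite('pics/c3.png',c[:,:,::-1])
```

```text
(no output)
```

View pics/c3.png

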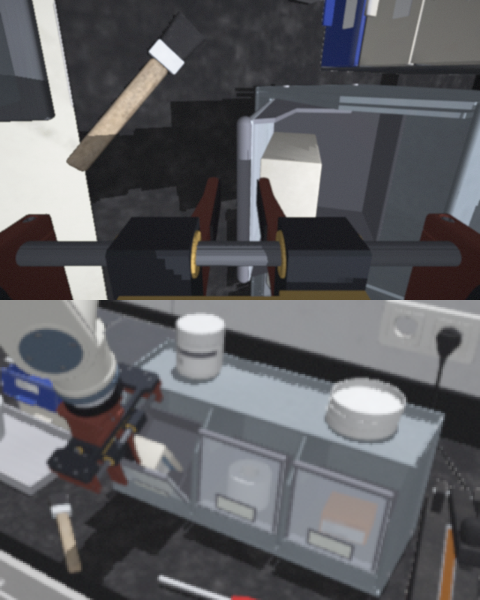

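The bin is well open (rim at u≈243, carton top at (290,150)), and 12 N has appeared at the tips. I'll check the tilt from the rim position, then back straight out.

Run:
```python
from h import *
for q in(.5,.55,.6,.65):
    x=568-28*np.cos(q)-120*np.sin(q);z=40+120*np.cos(q)-28*np.sin(q)
    print(q,x.round(1),z.round(1),[proj('w3',(x,y,z))*.75 for y in(-52,-80)])
o=ctrl.get_obs();print(o['ft_force'],o['moment'],o['width'])
```

```text
0.5 485.9 131.9 [array([283.125, 121.05 ]), array([279.15, 166.8 ])]
0.55 481.4 127.7 [array([272.475, 120.075]), array([269.175, 165.3  ])]
0.6 477.1 123.2 [array([262.35 , 119.025]), array([259.65, 163.65])]
0.65 473.1 118.6 [array([252.675, 117.975]), array([250.5  , 161.925])]
[0.96373188 0.09784507 2.82786815] [ 0.00338538 -0.2075189   0.06030445] 26.54659208146852
```

>>> send_rows --commands '[{"translation": [0,0,0.01],"twist": [0,0,0]},{"translation": [0,0,0.03],"twist": [0,0,0]},{"translation": [-0.01,0,0.05],"twist": [0,0,0]},{"translation": [-0.02,0,0.07],"twist": [0,0,0]},{"translation": [-0.03,0,0.09],"twist": [0,0,0]},{"translation": [-0.04,0,0.12],"twist": [0,0,0]},{"translation": [-0.05,0,0.14],"twist": [0,0,0]},{"translation": [-0.05,0,0.14],"twist": [0,0,0]},{"translation": [-0.05,0,0.14],"twist": [0,0,0]},{"translation": [-0.05,0,0.14],"twist": [0,0,0]}]'

```text
t: 12.4
ee_pos: [398.7, -111.1, 278.7]
orientation: [1.969, 2.029, 0.399]
ft_force: [-0.0, 0.5, 0.2]
width: 26.3
```

Run:
```python
from h import *
w=shot('wrist','w4');s=shot('scene','s4')
o=ctrl.get_obs();print(o['ee_pos'],o['ft_force'])
g=lambda d:cv2.cvtColor(d['img'],cv2.COLOR_RGB2GRAY)
# rim edge along a row in the wrist image: column profile
for r in(170,180,190):print(r,g(w)[r,290:365:3])
for q in(.5,.55,.6,.65):
    x=568-28*np.cos(q)-120*np.sin(q);z=40+120*np.cos(q)-28*np.sin(q)
    print(q,[proj('w4',(x,y,z)) for y in(-52,-80)])
```

```text
[ 398.64088651 -111.13894456  278.59265165] [-1.36692755  0.04241076  0.60986915]
170 [ 34  30  31  26  26  26  28  25  35  80 113 135 149 157 164 189 188 199
 195 195 195 192 197 194 135]
180 [ 33  30  32  30  29  35  35  30  37  80 113 134 150 158 167 185 192 199
 195 192 194 190 193 121 110]
190 [ 29  22  27  31  31  27  29  32  34  82 114 135 150 156 167 191 193 198
 194 196 194 136 116 117 120]
0.5 [array([371.1, 156.1]), array([366.7, 212. ])]
0.55 [array([358.4, 155. ]), array([354.6, 210.3])]
0.6 [array([346.1, 153.8]), array([343. , 208.4])]
0.65 [array([334.5, 152.6]), array([332. , 206.4])]
```

The tilt matches q≈0.65 (rim at columns 317–337 against a predicted 332). The contact force has died away and the bin stays open. Next I'll reorient for the carton.

Run:
```python
from h import *
o=ctrl.get_obs()
th=.55;yaw=.03
d=np.array([np.sin(th),0,-np.cos(th)])
G=np.array([526,-112.5,88.5])
pre=G-100*d
print(pose(pre,th,yaw,163)[0],delta(pre,th,yaw,163))
t,w=delta(pre,th,yaw,163);print((w/4).round(3),np.linalg.norm(w))
```

```text
[ 388.53325879 -112.5         312.7139493 ] (array([-0.101, -0.014,  0.341]), array([ 1.438, -0.236, -2.796]))
[ 0.36  -0.059 -0.699] 3.1529598792245994
```

>>> send_rows --commands '[{"translation": [-0.03,0,0.12],"twist": [0,0,0]},{"translation": [-0.06,0,0.24],"twist": [0.05,-0.008,-0.1]},{"translation": [-0.1,-0.01,0.34],"twist": [0.1,-0.016,-0.2]},{"translation": [-0.1,-0.014,0.34],"twist": [0.16,-0.026,-0.31]},{"translation": [-0.1,-0.014,0.34],"twist": [0.21,-0.035,-0.41]},{"translation": [-0.1,-0.014,0.34],"twist": [0.27,-0.044,-0.52]},{"translation": [-0.1,-0.014,0.34],"twist": [0.32,-0.053,-0.62]},{"translation": [-0.1,-0.014,0.34],"twist": [0.37,-0.061,-0.72]},{"translation": [-0.1,-0.014,0.34],"twist": [0.425,-0.07,-0.83]},{"translation": [-0.1,-0.014,0.34],"twist": [0.479,-0.079,-0.932]}]' --grip -0.6

```text
t: 13.5
ee_pos: [388.6, -112.5, 312.6]
orientation: [2.468, 1.481, 0.583]
ft_force: [0.5, 0.7, -0.1]
width: 70.7
```

>>> send_rows --commands '[{"translation": [0,0,0],"twist": [0.05,-0.008,-0.1]},{"translation": [0,0,0],"twist": [0.1,-0.016,-0.2]},{"translation": [0,0,0],"twist": [0.15,-0.025,-0.3]},{"translation": [0,0,0],"twist": [0.2,-0.033,-0.4]},{"translation": [0,0,0],"twist": [0.25,-0.041,-0.49]},{"translation": [0,0,0],"twist": [0.3,-0.05,-0.58]},{"translation": [0,0,0],"twist": [0.35,-0.057,-0.67]},{"translation": [0,0,0],"twist": [0.39,-0.065,-0.76]},{"translation": [0,0,0],"twist": [0.435,-0.072,-0.85]},{"translation": [0,0,0],"twist": [0.479,-0.079,-0.932]}]'

```text
t: 14.5
ee_pos: [388.6, -112.5, 312.7]
orientation: [2.827, 0.808, 0.738]
ft_force: [0.6, -0.3, 0.4]
width: 70.2
```

>>> send_rows --commands '[{"translation": [0,0,0],"twist": [0.05,-0.008,-0.1]},{"translation": [0,0,0],"twist": [0.1,-0.016,-0.2]},{"translation": [0,0,0],"twist": [0.15,-0.025,-0.3]},{"translation": [0,0,0],"twist": [0.2,-0.033,-0.4]},{"translation": [0,0,0],"twist": [0.25,-0.041,-0.49]},{"translation": [0,0,0],"twist": [0.3,-0.05,-0.58]},{"translation": [0,0,0],"twist": [0.35,-0.057,-0.67]},{"translation": [0,0,0],"twist": [0.39,-0.065,-0.76]},{"translation": [0,0,0],"twist": [0.435,-0.072,-0.85]},{"translation": [0,0,0],"twist": [0.479,-0.079,-0.932]}]'

```text
t: 15.5
ee_pos: [388.6, -112.5, 312.7]
orientation: [3.015, 0.039, 0.852]
ft_force: [0.4, -0.3, -0.3]
width: 70.1
```

Run:
```python
from h import *
o=ctrl.get_obs();print(o['t'],o['ee_pos'],o['width'],o['qpos'].round(2))
th=.55;d=np.array([np.sin(th),0,-np.cos(th)]);G=np.array([526,-112.5,88.5])
print(delta(G-100*d,th,.03,163),(d).round(3))
w=shot('wrist','w5');s=shot('top','t5')
# predicted carton top corners
q=.65;im=w['img'][:,:,::-1].copy()
for a in(-26,19):
  for y in(-138,-87):
    p=(568+a*np.cos(q)-86*np.sin(q),y,40+86*np.cos(q)+a*np.sin(q))
    u=proj('w5',p);print(np.round(p,1),u);cv2.circle(im,tuple(int(v) for v in u),4,(0,0,255),1)
c=np.vstack([cv2.resize(im,(480,300)),cv2.resize(s['img'][130:255,200:400],(480,300),interpolation=3)[:,:,::-1]])
cv2.imwrite('pics/c5.png',c)
```

```text
15.5 [ 388.64299357 -112.54269336  312.66756964] 70.06246193726926 [-0.37  0.22  2.3   1.1   0.21  0.13]
(array([-0.001,  0.   ,  0.   ]), array([-0.002,  0.001,  0.007])) [ 0.523  0.    -0.853]
[ 495.3 -138.    92.7] [350.8 246.4]
[495.3 -87.   92.7] [284.5 244.8]
[ 531.1 -138.   120. ] [355.  192.1]
[531.1 -87.  120. ] [283.6 190.3]
```

View pics/c5.png

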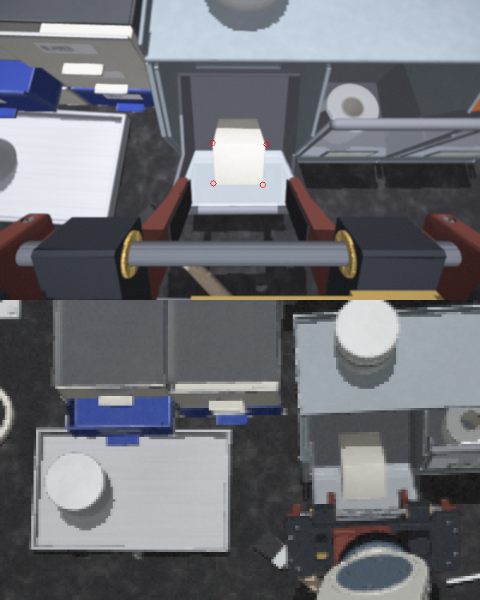

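The carton shows at (240,155) as predicted, but its face edges are unclear, so I'll zoom in.

Run:
```python
from h import *
a=cv2.imread('pics/w5.png')[140:300,220:420];b=cv2.imread('pics/t5.png')[175:225,320:390]
cv2.imwrite('pics/c6.png',np.hstack([cv2.resize(a,(500,400),interpolation=3),cv2.resize(b,(300,400),interpolation=3)]))
```

View pics/c6.png

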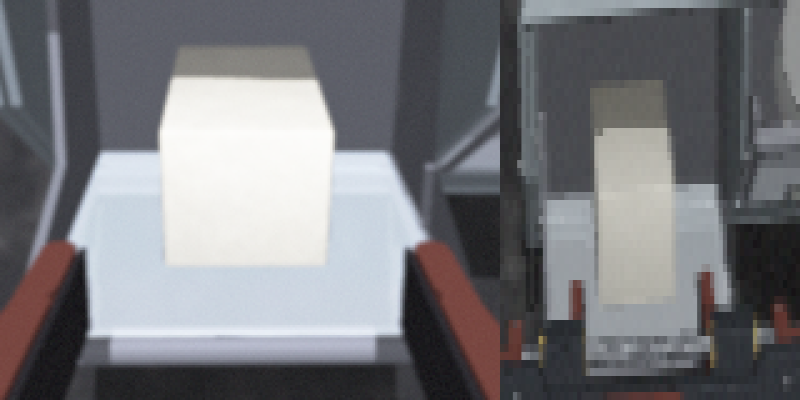

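The top face of the carton is at crop (160–333, 128–265), exactly where predicted. I'll descend along the tool axis.

>>> send_rows --commands '[{"translation": [0.04,0,-0.064],"twist": [0,0,0]},{"translation": [0.08,0,-0.128],"twist": [0,0,0]},{"translation": [0.12,0,-0.192],"twist": [0,0,0]},{"translation": [0.16,0,-0.256],"twist": [0,0,0]},{"translation": [0.2,0,-0.32],"twist": [0,0,0]},{"translation": [0.24,0,-0.384],"twist": [0,0,0]},{"translation": [0.28,0,-0.45],"twist": [0,0,0]},{"translation": [0.31,0,-0.51],"twist": [0,0,0]},{"translation": [0.34,0,-0.555],"twist": [0,0,0]},{"translation": [0.366,0,-0.597],"twist": [0,0,0]}]'

```text
t: 16.6
ee_pos: [425.5, -112.6, 252.7]
orientation: [3.015, 0.046, 0.851]
ft_force: [0.5, -0.5, -0.3]
width: 70.6
```

>>> send_rows --commands '[{"translation": [0.02,0,-0.032],"twist": [0,0,0]},{"translation": [0.04,0,-0.064],"twist": [0,0,0]},{"translation": [0.06,0,-0.1],"twist": [0,0,0]},{"translation": [0.08,0,-0.13],"twist": [0,0,0]},{"translation": [0.1,0,-0.16],"twist": [0,0,0]},{"translation": [0.12,0,-0.195],"twist": [0,0,0]},{"translation": [0.14,0,-0.23],"twist": [0,0,0]},{"translation": [0.157,0,-0.256],"twist": [0,0,0]},{"translation": [0.157,0,-0.256],"twist": [0,0,0]},{"translation": [0.157,0,-0.256],"twist": [0,0,0]}]'

```text
t: 17.6
ee_pos: [440.9, -112.5, 227.3]
orientation: [3.015, 0.045, 0.851]
ft_force: [-0.6, 0.1, -0.2]
width: 70.2
```

>>> send_rows --commands '[{"translation": [0,0,0],"twist": [0,0,0]},{"translation": [0,0,0],"twist": [0,0,0]},{"translation": [0,0,0],"twist": [0,0,0]},{"translation": [0,0,0],"twist": [0,0,0]},{"translation": [0,0,0],"twist": [0,0,0]},{"translation": [0,0,0],"twist": [0,0,0]},{"translation": [0,0,0],"twist": [0,0,0]},{"translation": [0,0,0],"twist": [0,0,0]},{"translation": [0,0,0],"twist": [0,0,0]},{"translation": [0,0,0],"twist": [0,0,0]}]' --grip 1

```text
t: 18.6
ee_pos: [440.9, -112.5, 227.5]
orientation: [3.015, 0.045, 0.851]
ft_force: [-2.0, 1.0, 5.3]
width: 50.3
```

>>> send_rows --commands '[{"translation": [0.01,0,0.03],"twist": [0,0,0]},{"translation": [0,0,0.07],"twist": [0,0,0]},{"translation": [-0.04,0,0.13],"twist": [0,0,0]},{"translation": [-0.09,0,0.19],"twist": [0,0,0]},{"translation": [-0.14,0,0.25],"twist": [0,0,0]},{"translation": [-0.19,0,0.31],"twist": [0,0,0]},{"translation": [-0.23,0,0.37],"twist": [0,0,0]},{"translation": [-0.28,0,0.43],"twist": [0,0,0]},{"translation": [-0.32,0,0.48],"twist": [0,0,0]},{"translation": [-0.34,0,0.51],"twist": [0,0,0]}]'

```text
t: 19.6
ee_pos: [406.5, -112.5, 278.3]
orientation: [3.015, 0.045, 0.85]
ft_force: [-0.4, -0.5, -2.1]
width: 50.0
```

>>> send_rows --commands '[{"translation": [0,0,0.07],"twist": [0,0,0]},{"translation": [0,0,0.14],"twist": [0,0,0]},{"translation": [0,0,0.21],"twist": [0,0,0]},{"translation": [0,0,0.28],"twist": [0,0,0]},{"translation": [0,0,0.35],"twist": [0,0,0]},{"translation": [0,0,0.42],"twist": [0,0,0]},{"translation": [0,0,0.49],"twist": [0,0,0]},{"translation": [0,0,0.56],"twist": [0,0,0]},{"translation": [0,0,0.63],"twist": [0,0,0]},{"translation": [0,0,0.7],"twist": [0,0,0]}]'

```text
t: 20.6
ee_pos: [406.6, -112.4, 348.2]
orientation: [3.016, 0.045, 0.849]
ft_force: [-0.8, -0.4, -1.2]
width: 50.3
```

Run:
```python
from h import *
o=ctrl.get_obs();print(o['t'],o['ee_pos'],o['width'],o['qpos'].round(2),o['ft_force'].round(1))
# place: grasp point target over tray free part, tool th=-.1, yaw aligned with tray (-.022)
for z in(130,72.5):
  print(z,pose((521,105,z),-.1,-.022,163)[0],delta((521,105,z),-.1,-.022,163))
w=shot('wrist','w7');s=shot('scene','s7')
c=np.vstack([cv2.resize(w['img'],(480,300)),cv2.resize(s['img'][130:300,230:502],(480,300),interpolation=3)])
cv2.imwrite('pics/c7.png',c[:,:,::-1])
```

```text
20.6 [ 406.63580155 -112.44401357  348.22443389] 50.2658385407508 [-0.35  0.16  2.25  0.71  0.28  0.55] [-0.8 -0.4 -1.2]
130 [537.27284691 105.         292.18567894] (array([ 1.306,  2.174, -0.56 ]), array([ 0.024,  1.298, -0.103]))
72.5 [537.27284691 105.         234.68567894] (array([ 1.306,  2.174, -1.135]), array([ 0.024,  1.298, -0.103]))
```

View pics/c7.png

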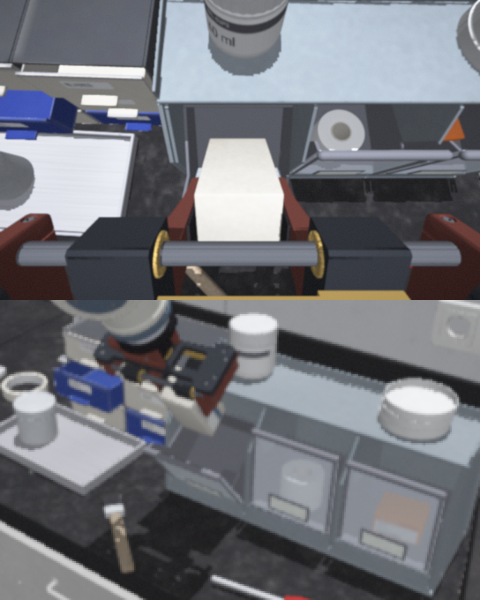

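The carton is held upright in the jaws and the bin stays open. I'll swing the carton upright and carry it to the tray.

>>> send_rows --commands '[{"translation": [0,0,0],"twist": [0,0.07,-0.005]},{"translation": [0,0,0],"twist": [0,0.13,-0.01]},{"translation": [0,0.05,0],"twist": [0,0.2,-0.015]},{"translation": [0,0.12,0],"twist": [0,0.26,-0.02]},{"translation": [0,0.2,0],"twist": [0.01,0.33,-0.025]},{"translation": [0,0.3,0],"twist": [0.01,0.39,-0.03]},{"translation": [0,0.4,0],"twist": [0.01,0.46,-0.035]},{"translation": [0,0.5,0],"twist": [0.01,0.52,-0.04]},{"translation": [0,0.6,0],"twist": [0.01,0.59,-0.045]},{"translation": [0,0.7,0],"twist": [0.012,0.65,-0.052]}]'

```text
t: 21.7
ee_pos: [406.7, -42.0, 347.8]
orientation: [3.118, 0.006, 0.348]
ft_force: [-0.4, -0.2, -2.6]
width: 49.9
```

>>> send_rows --commands '[{"translation": [0.06,0.07,0],"twist": [0,0.07,-0.005]},{"translation": [0.12,0.15,0],"twist": [0,0.13,-0.01]},{"translation": [0.18,0.22,0],"twist": [0,0.2,-0.015]},{"translation": [0.25,0.3,0],"twist": [0,0.26,-0.02]},{"translation": [0.32,0.37,0],"twist": [0.01,0.33,-0.025]},{"translation": [0.39,0.44,0],"twist": [0.01,0.39,-0.03]},{"translation": [0.46,0.52,0],"twist": [0.01,0.46,-0.035]},{"translation": [0.52,0.6,0],"twist": [0.01,0.52,-0.04]},{"translation": [0.58,0.67,0],"twist": [0.01,0.59,-0.045]},{"translation": [0.65,0.74,0],"twist": [0.012,0.648,-0.051]}]'

```text
t: 22.7
ee_pos: [472.0, 32.0, 347.6]
orientation: [3.137, -0.033, -0.159]
ft_force: [-0.2, -0.7, -2.3]
width: 50.1
```

>>> send_rows --commands '[{"translation": [0.07,0.08,-0.06],"twist": [0,0,0]},{"translation": [0.14,0.16,-0.12],"twist": [0,0,0]},{"translation": [0.21,0.24,-0.18],"twist": [0,0,0]},{"translation": [0.28,0.32,-0.24],"twist": [0,0,0]},{"translation": [0.35,0.4,-0.3],"twist": [0,0,0]},{"translation": [0.42,0.48,-0.36],"twist": [0,0,0]},{"translation": [0.5,0.56,-0.42],"twist": [0,0,0]},{"translation": [0.58,0.64,-0.48],"twist": [0,0,0]},{"translation": [0.65,0.73,-0.56],"twist": [0,0,0]},{"translation": [0.656,0.734,-0.56],"twist": [0,0,0]}]'

```text
t: 23.7
ee_pos: [538.1, 105.8, 291.3]
orientation: [3.136, -0.033, -0.157]
ft_force: [0.4, -0.3, -2.8]
width: 49.9
```

Run:
```python
from h import *
o=ctrl.get_obs();print(o['t'],o['ee_pos'],o['width'],o['ft_force'].round(1))
print(delta((521,105,75),-.1,-.022,163))
s=shot('scene','s8');t=shot('top','t8')
im=cv2.resize(s['img'][130:240,210:342],(720,600),interpolation=3)[:,:,::-1].copy()
for dx in(-22.5,22.5):
  for dy in(-25.5,25.5):
    a,b=[tuple(int(v) for v in (proj('s8',(521+dx,105+dy,130+h))-[210,130])*[720/132,600/110]) for h in(-68,22)]
    cv2.line(im,a,b,(0,0,255),1)
cv2.imwrite('pics/c8.png',im)
```

```text
23.7 [538.13162187 105.83942545 291.25828737] 49.9094514734472 [ 0.4 -0.3 -2.8]
(array([-0.009, -0.008, -0.541]), array([ 0.001,  0.   , -0.002]))
```

View pics/c8.png

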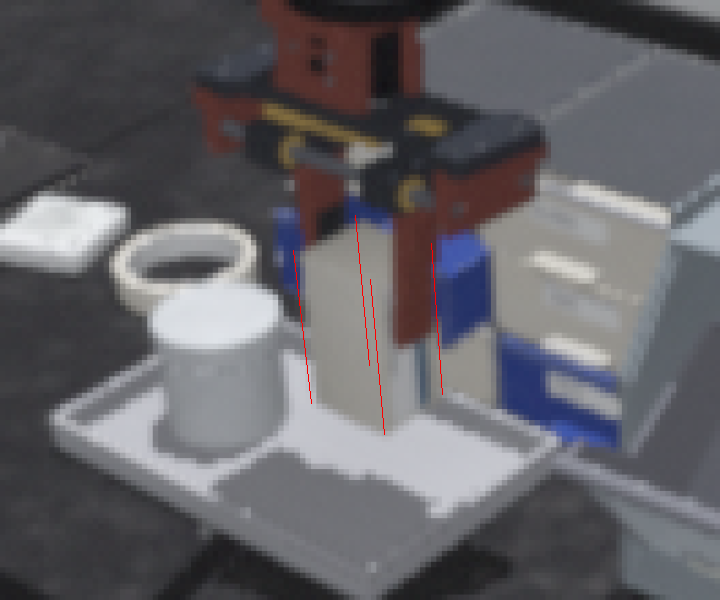

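The carton edges coincide with the upright model (bottom corner at (385,433)), hanging over the free half of the tray. I'll lower it.

>>> send_rows --commands '[{"translation": [0,0,-0.07],"twist": [0,0,0]},{"translation": [0,0,-0.14],"twist": [0,0,0]},{"translation": [0,0,-0.21],"twist": [0,0,0]},{"translation": [0,0,-0.28],"twist": [0,0,0]},{"translation": [0,0,-0.35],"twist": [0,0,0]},{"translation": [0,0,-0.41],"twist": [0,0,0]},{"translation": [0,0,-0.46],"twist": [0,0,0]},{"translation": [0,0,-0.5],"twist": [0,0,0]},{"translation": [0,0,-0.53],"twist": [0,0,0]},{"translation": [0,0,-0.54],"twist": [0,0,0]}]'

```text
t: 24.8
ee_pos: [537.5, 104.9, 238.1]
orientation: [3.136, -0.034, -0.156]
ft_force: [1.0, -0.4, -2.8]
width: 50.3
```

>>> send_rows --commands '[{"translation": [0,0,-0.005],"twist": [0,0,0]},{"translation": [0,0,-0.01],"twist": [0,0,0]},{"translation": [0,0,-0.013],"twist": [0,0,0]},{"translation": [0,0,-0.016],"twist": [0,0,0]},{"translation": [0,0,-0.019],"twist": [0,0,0]},{"translation": [0,0,-0.022],"twist": [0,0,0]},{"translation": [0,0,-0.025],"twist": [0,0,0]},{"translation": [0,0,-0.028],"twist": [0,0,0]},{"translation": [0,0,-0.03],"twist": [0,0,0]},{"translation": [0,0,-0.03],"twist": [0,0,0]}]'

```text
t: 25.8
ee_pos: [537.5, 104.9, 235.4]
orientation: [3.136, -0.034, -0.155]
ft_force: [-0.6, -0.4, -1.6]
width: 50.3
```

>>> send_rows --commands '[{"translation": [0,0,-0.004],"twist": [0,0,0]},{"translation": [0,0,-0.008],"twist": [0,0,0]},{"translation": [0,0,-0.012],"twist": [0,0,0]},{"translation": [0,0,-0.015],"twist": [0,0,0]},{"translation": [0,0,-0.018],"twist": [0,0,0]},{"translation": [0,0,-0.02],"twist": [0,0,0]},{"translation": [0,0,-0.022],"twist": [0,0,0]},{"translation": [0,0,-0.024],"twist": [0,0,0]},{"translation": [0,0,-0.025],"twist": [0,0,0]},{"translation": [0,0,-0.025],"twist": [0,0,0]}]'

```text
t: 26.8
ee_pos: [537.7, 105.0, 233.2]
orientation: [3.136, -0.034, -0.155]
ft_force: [-0.9, 0.8, 3.0]
width: 49.9
```

Touchdown (+3 N), so I'll release.

>>> send_rows --commands '[{"translation": [0,0,0],"twist": [0,0,0]},{"translation": [0,0,0],"twist": [0,0,0]},{"translation": [0,0,0],"twist": [0,0,0]},{"translation": [0,0,0],"twist": [0,0,0]},{"translation": [0,0,0],"twist": [0,0,0]},{"translation": [0,0,0],"twist": [0,0,0]},{"translation": [0.001,0,0.01],"twist": [0,0,0]},{"translation": [0.003,0,0.03],"twist": [0,0,0]},{"translation": [0.005,0,0.05],"twist": [0,0,0]},{"translation": [0.008,0,0.08],"twist": [0,0,0]}]' --grip -0.6

```text
t: 27.8
ee_pos: [538.3, 104.9, 241.1]
orientation: [3.136, -0.034, -0.155]
ft_force: [0.5, 0.0, 1.0]
width: 70.4
```

>>> send_rows --commands '[{"translation": [0.005,0,0.05],"twist": [0,0,0]},{"translation": [0.015,0,0.15],"twist": [0,0,0]},{"translation": [0.025,0,0.25],"twist": [0,0,0]},{"translation": [0.035,0,0.35],"twist": [0,0,0]},{"translation": [0.045,0,0.45],"twist": [0,0,0]},{"translation": [0.055,0,0.55],"twist": [0,0,0]},{"translation": [0.065,0,0.65],"twist": [0,0,0]},{"translation": [0.075,0,0.75],"twist": [0,0,0]},{"translation": [0.085,0,0.85],"twist": [0,0,0]},{"translation": [0.095,0,0.95],"twist": [0,0,0]}]'

```text
t: 28.8
ee_pos: [547.9, 104.9, 336.7]
orientation: [3.136, -0.034, -0.155]
ft_force: [0.9, -0.0, -0.9]
width: 70.4
```

Run:
```python
from h import *
o=ctrl.get_obs();print(o['t'],o['ee_pos'],o['width'],o['qpos'].round(2),o['ft_force'].round(1))
P=((403.9+70.9-5.2,-112,97.2+13.8),.4,1.6)
P=((469.6,-112,130),.4,1.6)
print(pose(*P)[0],delta(*P))
s=shot('scene','s9');t=shot('top','t9')
c=np.hstack([cv2.resize(s['img'][130:250,210:342],(400,364),interpolation=3),cv2.resize(t['img'][140:245,205:320],(400,364),interpolation=3)])
cv2.imwrite('pics/c9.png',c[:,:,::-1])
```

```text
28.8 [547.88135161 104.86491938 336.69451873] 70.43444691160467 [0.16 0.43 1.8  0.02 1.   1.75] [ 0.9 -0.  -0.9]
[ 398.7258617  -112.          297.63310091] (array([-1.492, -2.169, -0.391]), array([-0.489, -0.767,  3.234]))
```

View pics/c9.png

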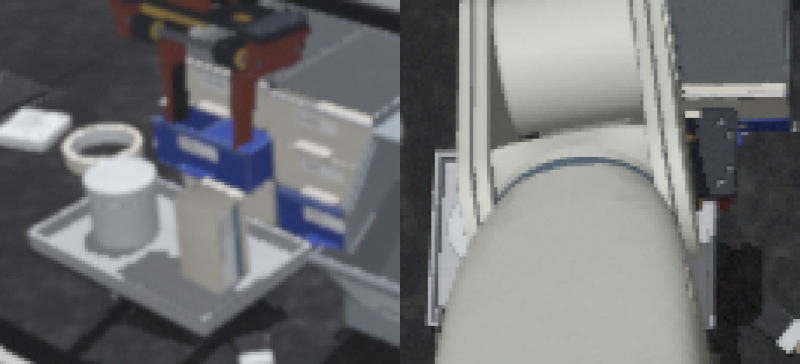

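The carton stands upright in the free half of the tray and the tin is still standing. Next I'll return to the bin, turning the jaws back to straddle the wall.

>>> send_rows --commands '[{"translation": [-0.05,0,0.01],"twist": [-0.01,-0.02,0.08]},{"translation": [-0.1,0,0.02],"twist": [-0.02,-0.04,0.16]},{"translation": [-0.15,-0.03,0.03],"twist": [-0.04,-0.06,0.24]},{"translation": [-0.2,-0.06,0.03],"twist": [-0.05,-0.08,0.32]},{"translation": [-0.25,-0.1,0.03],"twist": [-0.06,-0.1,0.4]},{"translation": [-0.3,-0.15,0.03],"twist": [-0.07,-0.115,0.48]},{"translation": [-0.35,-0.2,0.03],"twist": [-0.085,-0.134,0.56]},{"translation": [-0.4,-0.25,0.03],"twist": [-0.097,-0.153,0.64]},{"translation": [-0.45,-0.3,0.03],"twist": [-0.109,-0.172,0.72]},{"translation": [-0.5,-0.35,0.03],"twist": [-0.122,-0.192,0.808]}]' --grip 0.25

```text
t: 29.9
ee_pos: [497.0, 69.5, 338.6]
orientation: [3.004, 0.582, -0.001]
ft_force: [0.4, 0.0, -0.4]
width: 33.0
```

>>> send_rows --commands '[{"translation": [-0.05,-0.06,0],"twist": [-0.01,-0.02,0.08]},{"translation": [-0.1,-0.12,0],"twist": [-0.02,-0.04,0.16]},{"translation": [-0.15,-0.18,0],"twist": [-0.04,-0.06,0.24]},{"translation": [-0.2,-0.24,0],"twist": [-0.05,-0.08,0.32]},{"translation": [-0.25,-0.3,0],"twist": [-0.06,-0.1,0.4]},{"translation": [-0.3,-0.36,0],"twist": [-0.07,-0.115,0.48]},{"translation": [-0.35,-0.42,0],"twist": [-0.085,-0.134,0.56]},{"translation": [-0.4,-0.48,0],"twist": [-0.097,-0.153,0.64]},{"translation": [-0.45,-0.54,0],"twist": [-0.109,-0.172,0.72]},{"translation": [-0.5,-0.6,0],"twist": [-0.122,-0.192,0.808]}]'

```text
t: 30.9
ee_pos: [447.0, 9.6, 338.7]
orientation: [2.754, 1.139, 0.146]
ft_force: [0.6, 0.1, -0.6]
width: 33.1
```

>>> send_rows --commands '[{"translation": [-0.05,-0.06,0],"twist": [-0.01,-0.02,0.08]},{"translation": [-0.1,-0.12,0],"twist": [-0.02,-0.04,0.16]},{"translation": [-0.15,-0.18,0],"twist": [-0.04,-0.06,0.24]},{"translation": [-0.2,-0.24,0],"twist": [-0.05,-0.08,0.32]},{"translation": [-0.25,-0.3,0],"twist": [-0.06,-0.1,0.4]},{"translation": [-0.3,-0.36,0],"twist": [-0.07,-0.115,0.48]},{"translation": [-0.35,-0.42,0],"twist": [-0.085,-0.134,0.56]},{"translation": [-0.4,-0.48,0],"twist": [-0.097,-0.153,0.64]},{"translation": [-0.45,-0.54,0],"twist": [-0.109,-0.172,0.72]},{"translation": [-0.5,-0.6,0],"twist": [-0.122,-0.192,0.808]}]'

```text
t: 31.9
ee_pos: [397.0, -50.3, 338.7]
orientation: [2.402, 1.627, 0.281]
ft_force: [0.1, 0.2, -0.2]
width: 33.2
```

Run:
```python
from h import *
o=ctrl.get_obs();print(o['t'],o['ee_pos'],o['width'],o['qpos'].round(2),o['ft_force'].round(1))
p,r=pose((0,0,0),.4,1.6)
print((np.array([390,-112,316])-o['ee_pos'])/100,(r*R.from_rotvec(o['orientation']).inv()).as_rotvec()/.5)
```

```text
31.9 [396.9715836  -50.28456785 338.69089468] 33.196124667935045 [-0.14  0.16  2.23 -0.09  0.46  0.31] [ 0.1  0.2 -0.2]
[-0.06971584 -0.61715432 -0.22690895] [-0.12116956 -0.19146666  0.80191131]
```

>>> send_rows --commands '[{"translation": [-0.01,-0.07,0],"twist": [-0.01,-0.02,0.08]},{"translation": [-0.02,-0.14,0],"twist": [-0.02,-0.04,0.16]},{"translation": [-0.03,-0.21,0],"twist": [-0.04,-0.06,0.24]},{"translation": [-0.04,-0.28,0],"twist": [-0.05,-0.08,0.32]},{"translation": [-0.05,-0.35,0],"twist": [-0.06,-0.1,0.4]},{"translation": [-0.06,-0.42,-0.02],"twist": [-0.07,-0.115,0.48]},{"translation": [-0.07,-0.49,-0.07],"twist": [-0.085,-0.134,0.56]},{"translation": [-0.07,-0.56,-0.12],"twist": [-0.097,-0.153,0.64]},{"translation": [-0.07,-0.617,-0.17],"twist": [-0.109,-0.172,0.72]},{"translation": [-0.07,-0.617,-0.227],"twist": [-0.121,-0.191,0.802]}]'

```text
t: 32.9
ee_pos: [390.3, -112.2, 315.9]
orientation: [1.971, 2.027, 0.399]
ft_force: [1.0, 0.9, 0.1]
width: 32.8
```

>>> send_rows --commands '[{"translation": [0.01,0,-0.05],"twist": [0,0,0]},{"translation": [0.02,0,-0.1],"twist": [0,0,0]},{"translation": [0.03,0,-0.15],"twist": [0,0,0]},{"translation": [0.04,0,-0.2],"twist": [0,0,0]},{"translation": [0.05,0,-0.25],"twist": [0,0,0]},{"translation": [0.06,0,-0.3],"twist": [0,0,0]},{"translation": [0.07,0,-0.34],"twist": [0,0,0]},{"translation": [0.09,0,-0.38],"twist": [0,0,0]},{"translation": [0.1,0,-0.42],"twist": [0,0,0]},{"translation": [0.11,0,-0.45],"twist": [0,0,0]}]'

```text
t: 33.9
ee_pos: [401.9, -111.9, 270.8]
orientation: [1.975, 2.025, 0.4]
ft_force: [-0.8, -0.1, -0.1]
width: 32.9
```

Run:
```python
from h import *
o=ctrl.get_obs();print(o['t'],o['ee_pos'],o['width'],o['ft_force'].round(1))
w=shot('wrist','w10');s=shot('scene','s10')
c=np.vstack([cv2.resize(w['img'],(480,300)),cv2.resize(s['img'][130:300,230:502],(480,300),interpolation=3)])
cv2.imwrite('pics/c10.png',c[:,:,::-1])
```

```text
33.9 [ 401.93444891 -111.8500849   270.80918915] 32.91633191062738 [-0.8 -0.1 -0.1]
```

View pics/c10.png

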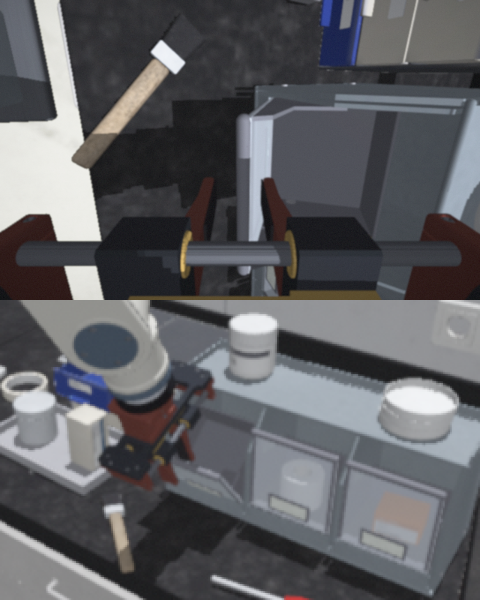

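The fingers (u 205 and 268) straddle the rim of the empty bin (u≈245). I'll narrow the gap and ease it shut.

>>> send_rows --commands '[{"translation": [0.03,0,0.01],"twist": [0,0,0]},{"translation": [0.06,0,0.02],"twist": [0,0,0]},{"translation": [0.09,0,0.04],"twist": [0,0,0]},{"translation": [0.12,0,0.06],"twist": [0,0,0]},{"translation": [0.15,0,0.08],"twist": [0,0,0]},{"translation": [0.18,0,0.1],"twist": [0,0,0]},{"translation": [0.205,0,0.125],"twist": [0,0,0]},{"translation": [0.23,0,0.15],"twist": [0,0,0]},{"translation": [0.255,0,0.17],"twist": [0,0,0]},{"translation": [0.28,0,0.19],"twist": [0,0,0]}]' --grip 0.55

```text
t: 35.0
ee_pos: [430.1, -111.9, 290.4]
orientation: [1.974, 2.025, 0.4]
ft_force: [-0.2, -0.2, -0.5]
width: 19.7
```

>>> send_rows --commands '[{"translation": [0.02,0,0.015],"twist": [0,0,0]},{"translation": [0.045,0,0.03],"twist": [0,0,0]},{"translation": [0.07,0,0.045],"twist": [0,0,0]},{"translation": [0.09,0,0.06],"twist": [0,0,0]},{"translation": [0.115,0,0.075],"twist": [0,0,0]},{"translation": [0.14,0,0.09],"twist": [0,0,0]},{"translation": [0.16,0,0.105],"twist": [0,0,0]},{"translation": [0.185,0,0.115],"twist": [0,0,0]},{"translation": [0.21,0,0.13],"twist": [0,0,0]},{"translation": [0.23,0,0.14],"twist": [0,0,0]}]'

```text
t: 36.0
ee_pos: [453.1, -111.9, 304.3]
orientation: [1.975, 2.025, 0.4]
ft_force: [-0.1, -0.3, 0.7]
width: 19.7
```

>>> send_rows --commands '[{"translation": [0.02,0,0.01],"twist": [0,0,0]},{"translation": [0.045,0,0.02],"twist": [0,0,0]},{"translation": [0.07,0,0.03],"twist": [0,0,0]},{"translation": [0.09,0,0.04],"twist": [0,0,0]},{"translation": [0.115,0,0.05],"twist": [0,0,0]},{"translation": [0.14,0,0.055],"twist": [0,0,0]},{"translation": [0.16,0,0.06],"twist": [0,0,0]},{"translation": [0.185,0,0.07],"twist": [0,0,0]},{"translation": [0.21,0,0.075],"twist": [0,0,0]},{"translation": [0.23,0,0.08],"twist": [0,0,0]}]'

```text
t: 37.0
ee_pos: [476.0, -111.9, 312.2]
orientation: [1.975, 2.025, 0.4]
ft_force: [-0.6, -0.4, -0.4]
width: 20.2
```

Run:
```python
from h import *
o=ctrl.get_obs();print(o['t'],o['ee_pos'],o['width'],o['ft_force'].round(1))
w=shot('wrist','w11');s=shot('scene','s11')
c=np.vstack([cv2.resize(w['img'],(480,300)),cv2.resize(s['img'][130:300,230:502],(480,300),interpolation=3)])
cv2.imwrite('pics/c11.png',c[:,:,::-1])
for q in(0,.05,.1,.2):
    x=568-28*np.cos(q)-120*np.sin(q);z=40+120*np.cos(q)-28*np.sin(q)
    print(q,[proj('w11',(x,y,z))*.75 for y in(-56,-80)])
```

```text
37.0 [ 476.04789626 -111.86725332  312.20869572] 20.16604289373206 [-0.6 -0.4 -0.4]
0 [array([240.525, 122.325]), array([239.475, 159.075])]
0.05 [array([230.625, 122.4  ]), array([230.025, 159.3  ])]
0.1 [array([220.575, 122.325]), array([220.425, 159.375])]
0.2 [array([200.325, 121.875]), array([201.15, 159.  ])]
```

No more pictures can be viewed, so from here I check numerically.

Run:
```python
from h import *
g=cv2.imread('pics/w11.png',0)
for r in(172,185,200):print(r,g[r,220:380:4])
for n,x,z in(('q0 lip roll front',535,160),('inside',542,160),('shelf',580,180)):print(n,proj('w11',(x,-62,z)),proj('w11',(x,-75,z)))
# compare with the scene before
a=cv2.imread('pics/s0.png',0).astype(int);b=cv2.imread('pics/s11.png',0).astype(int)
for q in(0,.05,.1):
    x=568-28*np.cos(q)-120*np.sin(q);z=40+120*np.cos(q)-28*np.sin(q);print(q,proj('s11',(x,-165,z)),proj('s11',(x,-60,z)))
```

```text
172 [ 41  44  48  46  45  41  41 125 112 111  96 154 194 190 164 164 164 165
 164 164 111 164 193 213 201 135 115 113 113 111 113 113 109 113 112 112
 115 102  95  94]
185 [ 41  41  43  41  41  41  39 109 111 133 186 118 194 191 162 164 164 165
 166 163 109 162 192 213 202 136 112 112 114 109 114 114 114 114 112 114
 112  98  92  91]
200 [ 43  38  44  44  47  53  44  73 117 117 183 143 181 189 165 164 164 164
 165 162 112 157 193 210 203 139 114 114 115 114 112 114 113 114 114 112
 114  93  92  91]
q0 lip roll front [310.4 176.5] [309.9 203.3]
inside [324.3 175.5] [323.4 201.8]
shelf [417.3 179.6] [414.  206.3]
0 [365.1 200.1] [329.7 187.4]
0.05 [363.8 201.8] [328.4 189. ]
0.1 [362.4 203.5] [327.  190.6]
```

>>> send_rows --commands '[{"translation": [-0.01,0,0.023],"twist": [0,0,0]},{"translation": [-0.02,0,0.046],"twist": [0,0,0]},{"translation": [-0.04,0,0.092],"twist": [0,0,0]},{"translation": [-0.06,0,0.14],"twist": [0,0,0]},{"translation": [-0.09,0,0.21],"twist": [0,0,0]},{"translation": [-0.13,0,0.3],"twist": [0,0,0]},{"translation": [-0.18,0,0.42],"twist": [0,0,0]},{"translation": [-0.23,0,0.54],"twist": [0,0,0]},{"translation": [-0.28,0,0.66],"twist": [0,0,0]},{"translation": [-0.33,0,0.78],"twist": [0,0,0]}]'

```text
t: 38.1
ee_pos: [442.3, -111.8, 391.5]
orientation: [1.974, 2.025, 0.4]
ft_force: [0.2, 0.5, -0.6]
width: 19.9
```

>>> send_rows --commands '[{"translation": [-0.1,0,0],"twist": [0,0,0]},{"translation": [-0.2,0,0],"twist": [0,0,0]},{"translation": [-0.3,0,0],"twist": [0,0,0]},{"translation": [-0.4,0,-0.1],"twist": [0,0,0]},{"translation": [-0.5,0,-0.2],"twist": [0,0,0]},{"translation": [-0.6,0,-0.3],"twist": [0,0,0]},{"translation": [-0.6,0,-0.4],"twist": [0,0,0]},{"translation": [-0.6,0,-0.5],"twist": [0,0,0]},{"translation": [-0.6,0,-0.6],"twist": [0,0,0]},{"translation": [-0.6,0,-0.6],"twist": [0,0,0]}]' --grip 1

```text
t: 39.1
ee_pos: [382.7, -111.8, 328.6]
orientation: [1.977, 2.027, 0.398]
ft_force: [0.4, -0.3, -0.3]
width: 0.4
```

Run:
```python
from h import *
o=ctrl.get_obs();print(o['t'],o['ee_pos'],o['width'],o['ft_force'].round(1))
print('tip',o['ee_pos']+182*R.from_rotvec(o['orientation']).as_matrix()[:,2])
w=shot('wrist','w12');s=shot('scene','s12');t=shot('top','t12')
for n in('s','t'):
    a=cv2.imread(f'pics/{n}0.png').astype(int);b=cv2.imread(f'pics/{n}12.png').astype(int)
    d=np.abs(a-b).max(2)
    if n=='s':print('bin a right half lip',d[190:260:5,340:372:4]);print('b,c',(d[210:290,378:500]>25).sum())
    else:print('top lips b,c',(d[165:210,380:480]>25).sum())
    g=lambda d:d
g=cv2.imread('pics/w12.png',0)
for y in(-62,-70):
  for n,x,z in(('roll',535,160),('in',542,160)):print(y,n,proj('w12',(x,y,z)))
u=proj('w12',(540,-65,160)).astype(int);print(u)
if 0<u[1]<400:print(g[u[1],u[0]-40:u[0]+41:3])
```

```text
39.1 [ 382.73005853 -111.75637548  328.62494639] 0.43013000703439097 [ 0.4 -0.3 -0.3]
tip [ 453.05823911 -111.58170588  160.76215568]
bin a right half lip [[ 1  1  0  2  1  1  1  1]
 [ 1  0  1 14 38  7  0  1]
 [ 1 37 48 37  6  2  4 20]
 [ 1 17 18 21 45 37 11  1]
 [ 2 16 17 17 18 15  9  2]
 [ 1 15 16 19 18 14 10  2]
 [ 1 15 15 17 16 16  7  1]
 [ 1  7 15 17 16 20  6  1]
 [ 2  1  0  0  8 21  5  2]
 [ 1  6  9  4  3  2  2  1]
 [ 1  0  2  1  5  9  0  2]
 [ 1  1  1  1  1  1  0  1]
 [ 2  1  2  1  2  1  1  1]
 [ 2  0  1  5  0  3  3  2]]
b,c 0
top lips b,c 0
-62 roll [442.  161.2]
-62 in [450.7 160.6]
-70 roll [440.2 173.8]
-70 in [448.8 173.2]
[447 165]
[120 122 117 120 120 116 119 118 102  69  95 120 144 152 100  66  64  63
  64  63  65  65  71  76  76  78  76]
```

Run:
```python
from h import *
a=cv2.imread('pics/s0.png',0);b=cv2.imread('pics/s12.png',0)
for c in(345,352,360,366):
    print(c,'before',a[184:222,c]);print(c,'after ',b[184:222,c])
    A=a[184:260,c].astype(float);print(proj('s0',(540,-112,160)))
```

```text
345 before [ 96  96  96  95  96  96  96  97 109 133 139 119 103 123 156 176 181 171
 160 157 156 157 157 157 157 157 156 155 155 156 155 155 155 155 155 155
 156 156]
345 after  [ 96  96  95  97  96  96  96  99 108 134 139 117 102 119 135 139 140 140
 140 140 140 140 140 140 139 140 141 140 140 141 141 141 140 141 141 141
 140 141]
[346.8 193.6]
352 before [ 96  96  96  95  96  96  95  95  95 100 116 138 144 128 106 120 164 183
 186 184 174 161 158 158 158 158 158 158 158 158 158 158 157 156 158 157
 157 156]
352 after  [ 96  95  95  96  96  95  96  96  95  93  95 125 141 127 105 107 128 140
 141 140 142 141 141 141 141 141 142 141 140 141 141 141 141 141 141 141
 141 141]
[346.8 193.6]
360 before [101 103 102 102 103 103 102 103 104 104 104 108 123 134 143 141 120 107
 135 171 183 176 164 160 158 156 156 155 153 154 154 155 157 157 157 157
 156 157]
360 after  [101 102 102 102 102 103 103 102 103 102 103 102  98 102 131 139 120 103
 120 137 141 141 142 141 141 141 141 141 141 141 141 142 141 141 141 141
 141 141]
[346.8 193.6]
366 before [133 105 102 101 102 102 102 103 102 102 102 100 102 104 115 131 144 141
 120 100 106 117 116 112 112 112 112 112 108 106 104 105 104 103 104 103
  99  98]
366 after  [133 105 101 102 102 102 103 102 101 103 101 101 101 102  99 101 130 140
 121 100 106 116 116 112 112 112 112 111 108 104 103 102 104 103 104 101
  98  99]
[346.8 193.6]
```

The lip line in the scene view is unchanged from the start to within a pixel, and bins b and c are unchanged. A light push from the front will confirm the bin is fully shut.

>>> send_rows --commands '[{"translation": [0.06,0,-0.02],"twist": [0,0,0]},{"translation": [0.12,0,-0.06],"twist": [0,0,0]},{"translation": [0.18,0,-0.1],"twist": [0,0,0]},{"translation": [0.25,0,-0.14],"twist": [0,0,0]},{"translation": [0.32,0,-0.18],"twist": [0,0,0]},{"translation": [0.39,0,-0.22],"twist": [0,0,0]},{"translation": [0.46,0,-0.24],"twist": [0,0,0]},{"translation": [0.52,0,-0.24],"twist": [0,0,0]},{"translation": [0.57,0,-0.24],"twist": [0,0,0]},{"translation": [0.6,0,-0.24],"twist": [0,0,0]}]'

```text
t: 40.25
ee_pos: [443.4, -111.9, 306.3]
orientation: [1.974, 2.025, 0.4]
ft_force: [-1.3, -0.4, -0.1]
width: 0.5
```

>>> send_rows --commands '[{"translation": [0.015,0,0],"twist": [0,0,0]},{"translation": [0.03,0,0],"twist": [0,0,0]},{"translation": [0.045,0,0],"twist": [0,0,0]},{"translation": [0.06,0,0],"twist": [0,0,0]},{"translation": [0.07,0,0],"twist": [0,0,0]},{"translation": [0.08,0,0],"twist": [0,0,0]},{"translation": [0.09,0,0],"twist": [0,0,0]},{"translation": [0.1,0,0],"twist": [0,0,0]},{"translation": [0.1,0,0],"twist": [0,0,0]},{"translation": [0.1,0,0],"twist": [0,0,0]}]'

```text
t: 41.25
ee_pos: [452.8, -111.8, 306.1]
orientation: [1.975, 2.025, 0.4]
ft_force: [-0.2, -0.6, -0.0]
width: 0.5
```

>>> send_rows --commands '[{"translation": [0.005,0,0],"twist": [0,0,0]},{"translation": [0.01,0,0],"twist": [0,0,0]},{"translation": [0.015,0,0],"twist": [0,0,0]},{"translation": [0.02,0,0],"twist": [0,0,0]},{"translation": [0.025,0,0],"twist": [0,0,0]},{"translation": [0.03,0,0],"twist": [0,0,0]},{"translation": [0.035,0,0],"twist": [0,0,0]},{"translation": [0.04,0,0],"twist": [0,0,0]},{"translation": [0.04,0,0],"twist": [0,0,0]},{"translation": [0.04,0,0],"twist": [0,0,0]}]'

```text
t: 42.25
ee_pos: [456.8, -111.8, 306.2]
orientation: [1.975, 2.025, 0.4]
ft_force: [0.1, -0.2, -0.4]
width: 0.3
```

>>> send_rows --commands '[{"translation": [0.008,0,0],"twist": [0,0,0]},{"translation": [0.016,0,0],"twist": [0,0,0]},{"translation": [0.024,0,0],"twist": [0,0,0]},{"translation": [0.032,0,0],"twist": [0,0,0]},{"translation": [0.04,0,0],"twist": [0,0,0]},{"translation": [0.045,0,0],"twist": [0,0,0]},{"translation": [0.05,0,0],"twist": [0,0,0]},{"translation": [0.055,0,0],"twist": [0,0,0]},{"translation": [0.06,0,0],"twist": [0,0,0]},{"translation": [0.06,0,0],"twist": [0,0,0]}]'

```text
t: 43.25
ee_pos: [460.6, -111.3, 304.9]
orientation: [1.979, 2.03, 0.397]
ft_force: [-10.9, -0.9, 2.5]
width: 0.4
```

There is firm contact (−11 N) with the arm stalled, so the bin is hard shut. I'll back away.

>>> send_rows --commands '[{"translation": [-0.04,0,0],"twist": [0,0,0]},{"translation": [-0.1,0,0],"twist": [0,0,0]},{"translation": [-0.18,0,0],"twist": [0,0,0]},{"translation": [-0.26,0,0.05],"twist": [0,0,0]},{"translation": [-0.34,0,0.1],"twist": [0,0,0]},{"translation": [-0.42,0,0.2],"twist": [0,0,0]},{"translation": [-0.5,0,0.3],"twist": [0,0,0]},{"translation": [-0.57,0,0.4],"twist": [0,0,0]},{"translation": [-0.6,0,0.5],"twist": [0,0,0]},{"translation": [-0.6,0,0.5],"twist": [0,0,0]}]'

```text
t: 44.25
ee_pos: [402.8, -112.0, 357.8]
orientation: [1.973, 2.023, 0.401]
ft_force: [-1.1, 0.9, 0.4]
width: 0.2
```

Run:
```python
from h import *
o=ctrl.get_obs();print(o['t'],o['ee_pos'],o['ft_force'].round(1))
s=shot('scene','s13');t=shot('top','t13')
a=cv2.imread('pics/s12.png',0).astype(int);b=cv2.imread('pics/s13.png',0).astype(int);z=cv2.imread('pics/s0.png',0).astype(int)
for c in(352,366):print(z[190:206,c],a[190:206,c],b[190:206,c])
print('b,c change',(abs(b-z)[210:290,378:500]>25).sum())
i=cv2.imread('pics/s9.png',0).astype(int);print('carton/tin region change vs after placing',(abs(b-i)[180:235,222:300]>25).sum())
```

```text
44.25 [ 402.81374882 -112.01735012  357.7502348 ] [-1.1  0.9  0.4]
[ 95  95  95 100 116 138 144 128 106 120 164 183 186 184 174 161] [ 96  96  95  93  95 125 141 127 105 107 128 140 141 140 142 141] [ 96  95  95  93  95 125 141 127 105 107 128 140 141 141 141 142]
[102 103 102 102 102 100 102 104 115 131 144 141 120 100 106 117] [103 102 101 103 101 101 101 102  99 101 130 140 121 100 106 116] [102 103 102 102 103 102 101 101  98 102 130 139 120 100 106 117]
b,c change 0
carton/tin region change vs after placing 660
```

```bash
python3 - <<'E'
from h import *
f=lambda n:cv2.imread(f'pics/{n}.png',0).astype(int)
b=f('s13')
for n in('s9','s10','s11','s12'):
    d=abs(b-f(n))>25;print(n,'tin',d[175:215,235:263].sum(),'carton',d[190:228,268:292].sum(),np.argwhere(d[180:235,222:300]).min(0) if d[180:235,222:300].any() else '',np.argwhere(d[180:235,222:300]).max(0) if d[180:235,222:300].any() else '')
for h in(3,93):print([proj('s13',(521+x,105+y,h)) for x in(-22,22) for y in(-25,25)])
d=abs(f('t13')-f('t0'));print('top tin',(d[190:222,218:246]>25).sum())
E
python3 -c "
from workcell import ctrl
print(ctrl.close_job())"
```

```text
s9 tin 16 carton 203 [ 0 25] [54 77]
s10 tin 0 carton 75 [ 0 63] [48 77]
s11 tin 0 carton 7 [ 0 65] [18 77]
s12 tin 0 carton 238 [ 0 55] [36 77]
[array([282.1, 226.8]), array([269.2, 220.9]), array([292.2, 219.5]), array([279.4, 214. ])]
[array([279.7, 200. ]), array([266.3, 194.5]), array([290.2, 193.1]), array([276.9, 187.9])]
top tin 0
the job is handed in; nothing more can be done
None
```

The job is done and handed in at about 44 s of the 61 s allowed.

- **Opening:** I straddled the front wall of the left bin (+y) with the jaws and eased it over to its stop at about 0.2 rad/s. A brief 12 N showed as it reached the stop and then faded.
- **Carton:** I gripped it by its 51 mm side, drew it out along the bin and stood it upright in the free -y half of the tray. It touched down at about 3 N.
- **Shutting:** I straddled the empty bin again and eased it shut at about 0.2 rad/s. A light push from the front then met firm resistance (about 11 N), so it is fully shut.

**Last checks:**
- **Bin lip:** it matches the starting picture to within a pixel. A slight brightness difference remains along its upper edge, which I put down to the missing carton.
- **Other bins:** unchanged in the scene picture.
- **Tin:** unchanged in the top picture.
- **Carton:** it was last seen standing in the picture viewed just before I shut the bin. The last numeric comparison showed some changed pixels in its area. They vary from picture to picture as the arm moves, so I take them as the arm covering or shading it. I could not confirm that by eye because the 12 pictures were used up.

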